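Find and release the latched key

ROBOT

A 7-joint arm with a two-finger parallel gripper is mounted at the origin on the work surface. World frame = base frame: x ahead of the robot, y to its left, z up, the work surface at z = 0. Lengths are in m, angles in rad, forces in N, time in s.
With the tool pointing down it reaches from about 0.35 to 0.775 m from the base axis. Payload 3.1 kg.
Tool frame: the origin (TCP) lies on the centre line of the jaws, within the pads' length; the fingertips stand 19 mm ahead of it and the grasp point (between the pads) is the TCP; z points along the fingers, y is the line along which they close (so a half turn about z gives the same grasp; the last joint's range is limited). The gripper opens to 85 mm and grips with 20 to 120 N. Pads are 22 mm wide; open, the fingers measure 114 mm over their backs; the gripper's body (76 mm by 85 mm) begins 54 mm behind the grasp point. The pads swing forward as they close: fully open they stand 13 mm farther back than shut.
Start: joints at [-1.308, 0.311, 0.014, 1.512, -0.004, 1.319, -0.027], TCP at [0.165, 0.525, 0.25] pointing down, gripper open.
Joint ranges: [-2.7, 2.7], [-0.3, 1.91], [-1.27, 1.3], [0.12, 2.57], [-1.44, 4.58], [0.2, 2.03], [-3.05, 3.05]. Speed limits (rad/s): [2.79, 2.79, 3.14, 3.14, 3.14, 3.14, 3.14].

INTERFACE

Orientations are given as a rotation vector (axis times angle).
In Python, from cell import arm gives the robot as it stands.
- The arm moves only by the tool play_rows, never from a script. Its argument "deltas" is a list of rows, each a list of 7 numbers: the turn, a rotation vector about the tool's x, y, z each as a share of pi rad, from -1 to 1, then the shift along the tool's x, y, z each as a share of 40 cm, from -1 to 1, then the opening, from -1 (shut) to 1 (fully open). A call has 1 to 12 rows; each row is the pose to reach, as a shift and turn from the pose commanded when the call began, along the tool's axes at that moment, turning the shorter way round; what a row does not reach only later rows make up. A row lasts 1/10 s, in which the tool goes at most 50 mm and 8.59 degrees, less where a joint would pass 70% of its speed; a pose out of reach is approached as far as the arm can. A call with a number of a shift or a turn outside -1 to 1 is refused whole. A call with a gripper value outside its range is refused whole. The fingers move at their own pace and stop on an object; "force" is the grip in N (left out, the last holds). Time passes only in rows, so rows that repeat a pose let the fingers close. It gives the time, the measured TCP pose, the force, the opening and the grip force at its end, in the units of the state.
- arm.get_obs(): the state, without advancing time (a new reading comes with each control period).
- arm.snapshot(name): name is "scene" or "side" or "wrist"; returns the picture (420x560x3 uint8, red, green, blue); there is no depth.
- arm.camera_info(name): a dict with "fx", "fy", "cx", "cy" (pixels), "pose" (4x4, takes a point from camera to world coordinates). Camera axes: x right, y down, z forward; pixel columns grow to the right and rows downward; lengths in m; the calibration is good to about 2 mm. The wrist camera is an equidistant fisheye: a pixel r from the principal point sees the ray r / f radians off the axis. A picture is of the moment at which its call begins: read the wrist's pose just before it. camera_info takes no time and is no camera call; for the wrist camera it gives the pose at the moment of the call.
- arm.finish_job(): hands the job in; it is judged then, once.
The state is a dict: "time_s": time; "q": joint angles; "qvel": joint speeds; "effort": joint torques, N m; "tool_pos": TCP position; "orientation": TCP orientation; "contact_force": force on the tool from outside, world axes, zero at the start; "torque": the same for the moment, N m; "grip_width": finger opening in m; "grip_force": force on a finger pad.
Only numpy, scipy, OpenCV 4.12 (cv2) and the standard library are available. Lean on these libraries where they do the work, as an engineer would, in place of code of your own. Each camera call takes 0.05 s, during which the arm holds its last target. There are 200 camera calls.

TASK

One of the four identical keys on the white unit is latched down. Find it by tapping the keys lightly with the closed fingertips, then press that key in until it releases and the green flag pops up. Do not push any other key so far in that the red flag rises, and leave the pot, cup and other things standing where they are.

Things in the scene. Friction and masses are not known exactly. Their poses are not given: they have to be found in the camera images.
- unit: The key unit: white fixed box, 130 (x) x 370 (y) x 50 (z) mm, on the worktop. Origin at the centre of its underside; z up, x towards the edge with the two flags, y along the key row towards the pot's steel disc. Four identical dark grey square keys stand in a row along y, 50 mm apart at x = -20 mm; each cap is 36 (x) x 31 (y) mm and moves straight down. Tops of up keys are 12 mm above the deck.
- row (a point): Centre of the key row at deck height (x = -20, y = -20, z = 50 mm of the unit). A key that is up gives way only above 3 N, then 1 mm for each further 0.75 N, to 9 mm at most. Pushed in more than 4 mm (6 N) it starts to raise the red flag; more than 5 mm (7 N) is a wrong press. It springs back and does not latch.
- key_1 (a point): Point fixed to the unit, in its frame at x = -20, y = -95, z = 62 mm: where the centre of this key's top is when the key is up (4 mm above the top of a latched key). This is the key at the end farthest from the blue-capped pot (the unit's -y end).
- key_2 (a point): Point fixed to the unit, in its frame at x = -20, y = -45, z = 62 mm: where the centre of this key's top is when the key is up (4 mm above the top of a latched key). This is the key second from the -y end.
- key_3 (a point): Point fixed to the unit, in its frame at x = -20, y = 5, z = 62 mm: where the centre of this key's top is when the key is up (4 mm above the top of a latched key). This is the key third from the -y end.
- key_4 (a point): Point fixed to the unit, in its frame at x = -20, y = 55, z = 62 mm: where the centre of this key's top is when the key is up (4 mm above the top of a latched key). This is the key nearest the blue-capped pot (+y end of the row).
- green_flag (a joint): Green pin of 14 mm diameter in a black ring on the deck, at x = 43, y = 55 mm of the unit; joint value = how far it stands up, 0 (flush with the deck) to 0.014 m (fully up). Exactly one key is latched: its top is 4 mm lower than the rest and hard up to 6 N. Pressed 3 to 5 mm further (8 to 10 N) it releases: this flag springs up at once, and the key rises as it is let go.
- red_flag (a joint): Red pin of 14 mm diameter in a black ring on the deck, at x = 43, y = -95 mm of the unit; joint value = how far it stands up, 0 (flush with the deck) to 0.014 m (fully up). Raised by pushing an up key in too far (it stays up); it must stay below 3 mm.
- pot: White specimen pot with blue cap, 36 mm diameter, 45 high, loose on the unit's deck on a steel disc at about x = 0, y = 140 mm of the unit. Origin at the centre of its underside. A bystander.
- cup: Pale lidded beaker, 94 mm widest, 118 high with its spout, loose on the worktop beyond the unit's -y end. Origin at the centre of its underside. A bystander.
- timer: White timer, 60 x 70 x 18 mm, lying on the worktop on the robot's side of the unit. Origin at the centre of its underside. A bystander.
- dish: Round steel dish, 120 mm diameter, 28 high, on the worktop beyond the unit. Origin at the centre of its underside. A bystander.
- bottle: White bottle with blue cap, 52 mm diameter, 130 high, on the worktop beyond the unit. Origin at the centre of its underside. A bystander.
- tape: Roll of paper tape lying flat, 68 mm diameter, 22 high, on the robot's side of the unit. Origin at the centre of its underside. A bystander.
- vial: Amber vial with red cap, 30 mm diameter, 55 high, beyond the unit's +y end. Origin at the centre of its underside. A bystander.

How it is judged:
By the outcome, as a careful person would: the job done as asked, in the order asked, and still so for the second after the job is handed in, with the robot touching nothing.
It also fails if it takes over 45 s, if anything falls off the work surface, if the arm or the gripper's body presses on something with over 40 N, if the wrist force passes 120 N, or if a joint passes its speed limit or range.

## Working session

There is one attempt and no reset: what is moved stays moved. The work goes in short steps, Python scripts to look and compute and a tool call to move; the robot and the scene stay as the last step left them, time stands still between calls to the robot, and variables do not carry over. Pictures are saved under pics/ and viewed, at most 10 in all, crops included, and the job is handed in when it is done.

Besides the shell and the picture viewer there is one more tool, called after ">>>" by a JSON object that holds its "api" and its "payload". play_rows: Moves the arm, as the interface text tells. Shift numbers are shares of 40 cm and turn numbers shares of pi rad, none past 1 either way. Its arguments: {"type":"object","properties":{"deltas":{"type":"array"},"force":{"type":"number"}},"required":["deltas"]}

```bash
mkdir -p pics
python3 - <<'E'
from cell import arm
import cv2
for n in ("scene","side"):
    cv2.imwrite(f"pics/{n}0.png",arm.snapshot(n)[:,:,::-1])
    i=arm.camera_info(n);print(n,i)
print(arm.get_obs())
E
```

```text
scene {'fx': 456.4498813600391, 'fy': 456.4498813600391, 'cx': 279.2606554256491, 'cy': 214.85397563443956, 'pose': array([[-0.7330676 ,  0.40225911, -0.54845192,  1.10936636],
       [ 0.68012511,  0.4258738 , -0.59670875,  0.63881758],
       [-0.00646023, -0.81044377, -0.58578081,  0.6345579 ],
       [ 0.        ,  0.        ,  0.        ,  1.        ]])}
side {'fx': 470.865506980251, 'fy': 470.865506980251, 'cx': 271.28653807094395, 'cy': 211.0236666406, 'pose': array([[ 0.81091196, -0.32356176,  0.48757521,  0.02415342],
       [-0.58500835, -0.4677343 ,  0.66256309, -0.71719956],
       [ 0.01367557, -0.8225159 , -0.56857767,  0.72947173],
       [ 0.        ,  0.        ,  0.        ,  1.        ]])}
{'time_s': 0.1, 'q': array([-1.30771355,  0.31166357,  0.01399647,  1.51291135, -0.00439799,
        1.31919079, -0.02721203]), 'qvel': array([-6.80033722e-04, -8.97039468e-04,  2.54785043e-04, -6.14708290e-03,
        1.27091464e-03,  6.94830485e-05,  7.89667601e-04]), 'effort': array([ 1.11347057e-03, -3.80858016e+01,  1.46856909e-01, -2.31239891e+01,
        1.22962860e-02,  8.09427118e-03, -1.37042957e-05]), 'tool_pos': array([0.16485011, 0.52406753, 0.24931393]), 'orientation': array([-0.47676949, -3.10496698,  0.003345  ]), 'contact_force': array([-0.95811752,  0.15940195, -0.75121631]), 'torque': array([ 0.02598472, -0.03044452, -0.01137874]), 'grip_force': 0.0, 'grip_width': 0.08503006330254047}
```

View pics/scene0.png

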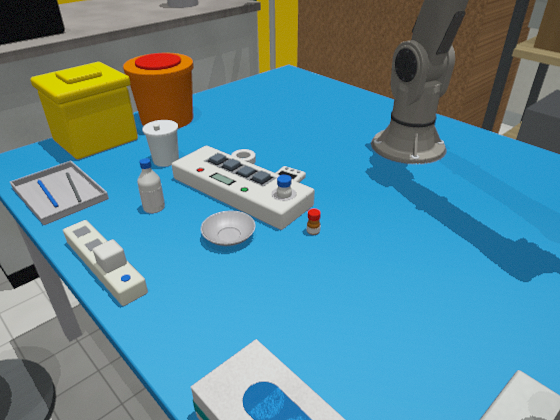

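View pics/side0.png

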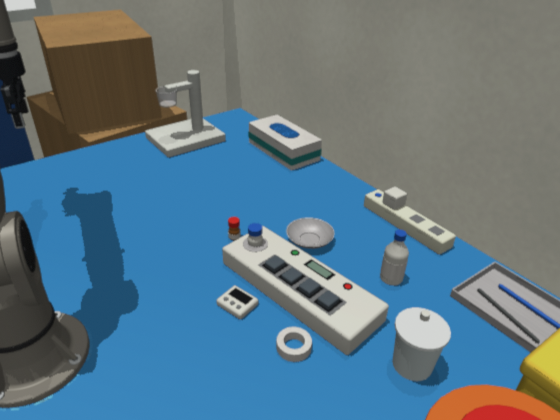

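The scene view shows the keys from about (215,159) to (263,176), with the red flag at (200,170) and the green flag at (244,189). In the side view the keys run from (274,265) to (328,300), with green at (295,252) and red at (348,286).

```bash
cat > h.py <<'E'
import numpy as np, cv2
from cell import arm
def ray(n,uv,z):
    i=arm.camera_info(n);P=i["pose"]
    d=P[:3,:3]@[(uv[0]-i["cx"])/i["fx"],(uv[1]-i["cy"])/i["fy"],1]
    return P[:3,3]+d*(z-P[2,3])/d[2]
def blobs(m,lo):
    n,_,s,c=cv2.connectedComponentsWithStats(m.astype(np.uint8))
    return [(c[k].round(1),s[k,4]) for k in range(1,n) if s[k,4]>=lo]
E
python3 - <<'E'
from h import *
for n,(x0,y0,x1,y1) in {"scene":(190,145,278,198),"side":(255,240,358,318)}.items():
    im=cv2.imread(f"pics/{n}0.png")[y0:y1,x0:x1].astype(int); b,g,r=im[...,0],im[...,1],im[...,2]
    o=np.array([x0,y0])
    for nm,m,z,lo in (("key",(im.max(2)<95),.060,30),("red",(r>110)&(g<80)&(b<80),.05,3),("green",(g>r*1.4)&(g>b*1.3)&(g>60),.05,3)):
        for c,a in blobs(m,lo): print(n,nm,c+o,a,ray(n,c+o,z).round(4))
    s=cv2.imread(f"pics/{n}0.png")[y0-15:y1+25,x0-20:x1+40]
    cv2.imwrite(f"pics/{n}_c.png",cv2.resize(s,None,fx=4.5,fy=4.5,interpolation=2))
E
```

```text
scene key [217.7 160.6] 80 [ 0.5244 -0.2303  0.06  ]
scene key [231.2 166.7] 85 [ 0.5186 -0.1814  0.06  ]
scene key [246.1 173.4] 65 [ 0.5123 -0.1301  0.06  ]
scene key [261.1 179.4] 92 [ 0.5041 -0.0834  0.06  ]
scene red [199.9 169.6] 11 [ 0.5751 -0.2389  0.05  ]
scene green [243.8 189. ] 16 [ 0.552  -0.0913  0.05  ]
side key [309.4 246.5] 68 [ 0.5866 -0.1003  0.06  ]
side key [274.5 265.2] 255 [ 0.4844 -0.1067  0.06  ]
side key [291.1 276.8] 253 [ 0.4913 -0.1559  0.06  ]
side key [328.1 275.9] 30 [ 0.5564 -0.198   0.06  ]
side key [308.8 288.8] 284 [ 0.4989 -0.2044  0.06  ]
side key [327.6 301.7] 302 [ 0.5062 -0.2534  0.06  ]
side red [347.4 285.9] 27 [ 0.577  -0.2361  0.05  ]
side green [294.6 252.3] 21 [ 0.5543 -0.0881  0.05  ]
```

View pics/side_c.png

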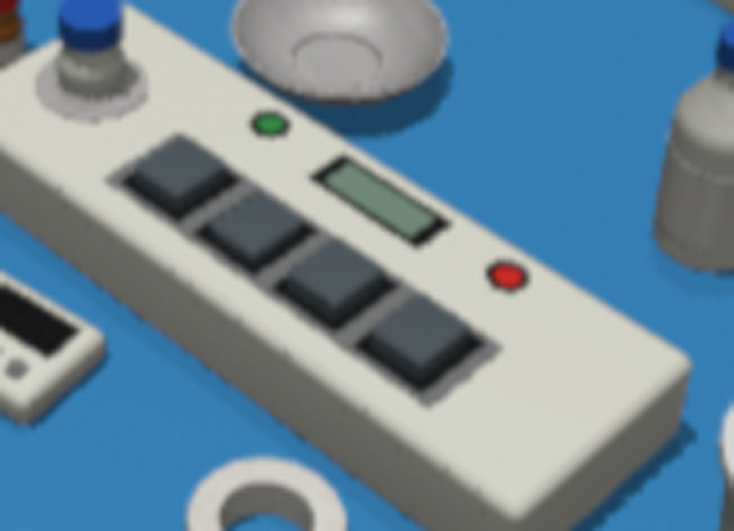

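The flags are 149.3 mm apart against a nominal 150, which is a good match. The unit's y axis points along (-0.154, 0.988). I'll now compute the moves.

```bash
cat >> h.py <<'E'
from scipy.spatial.transform import Rotation as R
yu=np.array([-.154,.988,0]);xu=np.array([.988,.154,0])
K={1:(.514,-.2455),2:(.5065,-.196),3:(.499,-.1467),4:(.4915,-.0975)}
G=R.from_matrix(np.c_[-yu,xu,[0,0,-1]]) # placeholder, checked below
def plan(p,p0=None,r0=None,turn=True):
    o=arm.get_obs();p0=o["tool_pos"] if p0 is None else p0;r0=R.from_rotvec(o["orientation"] if r0 is None else r0)
    ys=xu; z=np.array([0,0,-1.]); c=[]
    for s in (1,-1):
        M=R.from_matrix(np.c_[np.cross(s*ys,z),s*ys,z]); c.append((r0.inv()*M).as_rotvec())
    w=min(c,key=np.linalg.norm)
    print("turn",(w/np.pi).round(4),"shift",(r0.inv().apply(np.array(p)-p0)/.4).round(4),"pos",o["tool_pos"].round(4),"F",o["contact_force"].round(2),"t",o["time_s"])
E
sed -i '/^G=/d' h.py
python3 - <<'E'
from h import *
plan((.42,.10,.25)); plan((*K[4],.13),p0=np.array([.42,.10,.25]))
E
```

```text
turn [-0.0006  0.0004  0.3538] shift [-9.266e-01 -8.199e-01  1.000e-04] pos [0.1649 0.5241 0.2493] F [-0.96  0.16 -0.75] t 0.1
turn [-0.0006  0.0004  0.3538] shift [-0.3186 -0.4167  0.3009] pos [0.1649 0.5241 0.2493] F [-0.96  0.16 -0.75] t 0.1
```

>>> {"api": "play_rows", "payload": {"deltas": [[0, 0, 0.354, -0.926, -0.82, 0, -1], [0, 0, 0.354, -0.926, -0.82, 0, -1], [0, 0, 0.354, -0.926, -0.82, 0, -1], [0, 0, 0.354, -0.926, -0.82, 0, -1], [0, 0, 0.354, -0.926, -0.82, 0, -1], [0, 0, 0.354, -0.926, -0.82, 0, -1], [0, 0, 0.354, -0.926, -0.82, 0, -1], [0, 0, 0.354, -0.926, -0.82, 0, -1], [0, 0, 0.354, -0.926, -0.82, 0, -1], [0, 0, 0.354, -0.926, -0.82, 0, -1], [0, 0, 0.354, -0.926, -0.82, 0, -1], [0, 0, 0.354, -0.926, -0.82, 0, -1]]}}

```text
time_s: 1.3
tool_pos: [0.4199, 0.0996, 0.25]
orientation: [-2.048, -2.381, 0.001]
contact_force: [0.3, 0.3, 0.1]
grip_width: 0.0002
grip_force: 0.0
```

Run:
```python
from h import *
plan((*K[4],.12)); o=arm.get_obs(); print(o["q"].round(2),o["grip_width"])
```

```text
turn [-0.0003 -0.0001 -0.0014] shift [-0.5142  0.1034  0.3248] pos [0.4199 0.0996 0.25  ] F [0.29 0.31 0.07] t 1.3
[-0.78  0.06  0.54  1.82 -0.03  1.27 -0.08] 0.0002477415360071133
```

>>> {"api": "play_rows", "payload": {"deltas": [[0, 0, 0, -0.514, 0.103, 0, -1], [0, 0, 0, -0.514, 0.103, 0, -1], [0, 0, 0, -0.514, 0.103, 0, -1], [0, 0, 0, -0.514, 0.103, 0, -1], [0, 0, 0, -0.514, 0.103, 0, -1], [0, 0, 0, -0.514, 0.103, 0.3, -1], [0, 0, 0, -0.514, 0.103, 0.3, -1], [0, 0, 0, -0.514, 0.103, 0.3, -1], [0, 0, 0, -0.514, 0.103, 0.325, -1], [0, 0, 0, -0.514, 0.103, 0.325, -1]]}}

```text
time_s: 2.3
tool_pos: [0.4915, -0.0942, 0.1191]
orientation: [-2.039, -2.386, 0.002]
contact_force: [-0.3, 0.3, 0.3]
grip_width: -0.0001
grip_force: 0.0
```

Run:
```python
from h import *
plan((*K[4],.0795))
for n in ("side","scene"):
    s=arm.snapshot(n)[:,:,::-1]
    s=s[200:340,220:400] if n=="side" else s[90:230,150:330]
    cv2.imwrite(f"pics/{n}1.png",cv2.resize(s,None,fx=4,fy=4,interpolation=2))
```

```text
turn [-0.0009 -0.0005  0.0006] shift [-0.0084 -0.001   0.099 ] pos [ 0.4915 -0.0942  0.1191] F [-0.34  0.27  0.34] t 2.3
```

View pics/side1.png

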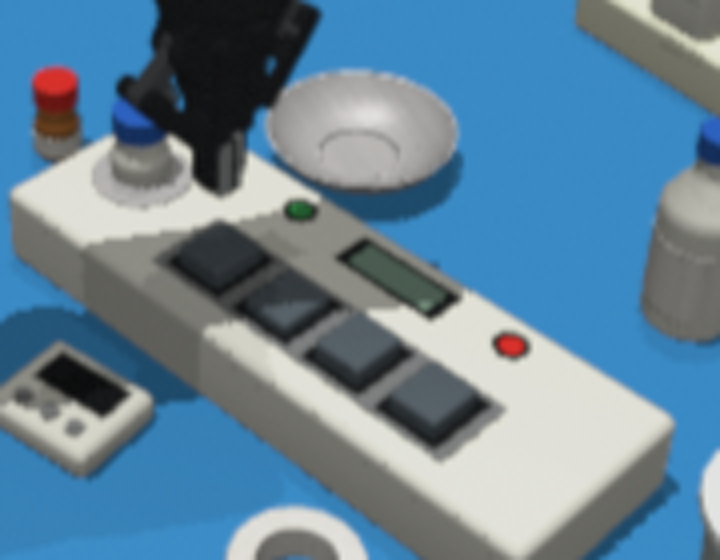

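View pics/scene1.png

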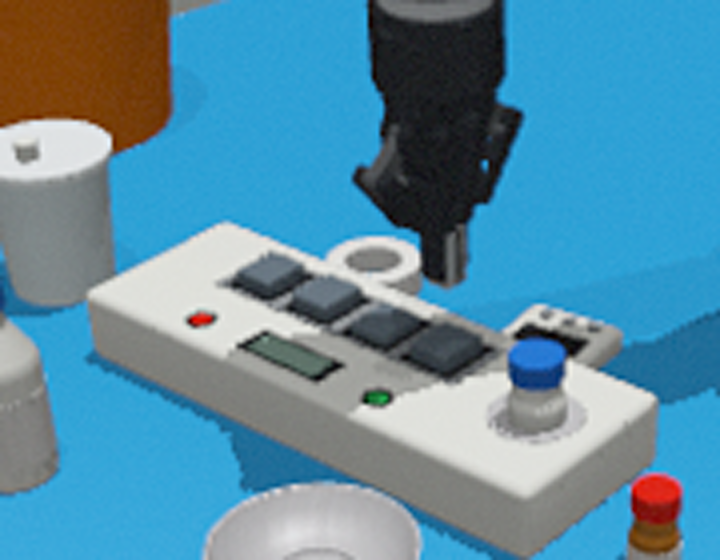

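The fingertips sit directly above key 4 in both views: side crop tip (215,185) over key (218,250), scene crop tip (443,280) over key (445,340). Next I'll lower for a light tap.

>>> {"api": "play_rows", "payload": {"deltas": [[0, 0, 0, 0, 0, 0.07, -1], [0, 0, 0, 0, 0, 0.09, -1], [0, 0, 0, 0, 0, 0.0925, -1], [0, 0, 0, 0, 0, 0.095, -1], [0, 0, 0, 0, 0, 0.0975, -1], [0, 0, 0, 0, 0, 0.1, -1], [0, 0, 0, 0, 0, 0.1, -1]]}}

```text
time_s: 3.1
tool_pos: [0.4929, -0.0963, 0.0811]
orientation: [2.043, 2.385, 0.002]
contact_force: [-0.3, -0.4, 2.4]
grip_width: -0.0
grip_force: 1.4
```

Key 4 is up: contact at tip height 62.1 mm with 2.4 N. On to key 3, with the same command.

>>> {"api": "play_rows", "payload": {"deltas": [[0, 0, 0, 0, 0, -0.05, -1], [0, 0, 0, -0.125, 0, -0.05, -1], [0, 0, 0, -0.125, 0, -0.05, -1], [0, 0, 0, -0.125, 0, -0.02, -1], [0, 0, 0, -0.125, 0, -0.0075, -1], [0, 0, 0, -0.125, 0, -0.005, -1], [0, 0, 0, -0.125, 0, -0.0025, -1], [0, 0, 0, -0.125, 0, 0, -1], [0, 0, 0, -0.125, 0, 0, -1]]}}

```text
time_s: 4.0
tool_pos: [0.4999, -0.1452, 0.0803]
orientation: [-2.043, -2.386, -0.0]
contact_force: [0.3, -0.4, -0.4]
grip_width: 0.0001
grip_force: 0.0
```

>>> {"api": "play_rows", "payload": {"deltas": [[0, 0, 0, 0, 0, 0.0025, -1], [0, 0, 0, 0, 0, 0.0025, -1], [0, 0, 0, 0, 0, 0.0025, -1]]}}

```text
time_s: 4.3
tool_pos: [0.4999, -0.1456, 0.0794]
orientation: [2.044, 2.386, 0.0]
contact_force: [0.4, -0.5, 0.4]
grip_width: 0.0002
grip_force: 0.0
```

>>> {"api": "play_rows", "payload": {"deltas": [[0, 0, 0, 0, 0, 0.0025, -1], [0, 0, 0, 0, 0, 0.005, -1], [0, 0, 0, 0, 0, 0.0065, -1], [0, 0, 0, 0, 0, 0.0065, -1]]}}

```text
time_s: 4.7
tool_pos: [0.5, -0.1457, 0.0772]
orientation: [-2.044, -2.386, -0.001]
contact_force: [-1.3, 0.4, 3.9]
grip_width: -0.0001
grip_force: 2.2
```

Key 3 meets the finger 4 mm lower, at tip height 58.2 mm, so it is the latched key. I'll press it in steps.

>>> {"api": "play_rows", "payload": {"deltas": [[0, 0, 0, 0, 0, 0.005, -1], [0, 0, 0, 0, 0, 0.008, -1], [0, 0, 0, 0, 0, 0.011, -1], [0, 0, 0, 0, 0, 0.014, -1], [0, 0, 0, 0, 0, 0.014, -1]]}}

```text
time_s: 5.2
tool_pos: [0.5, -0.1456, 0.0722]
orientation: [-2.044, -2.385, -0.001]
contact_force: [-2.7, 1.1, 9.2]
grip_width: 0.0
grip_force: 4.7
```

Run:
```python
from h import *
i=arm.camera_info("scene");s=arm.snapshot("scene")[:,:,::-1]
cv2.imwrite("pics/scene2.png",cv2.resize(s[90:230,150:330],None,fx=4,fy=4,interpolation=2))
```

```text
(no output)
```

View pics/scene2.png

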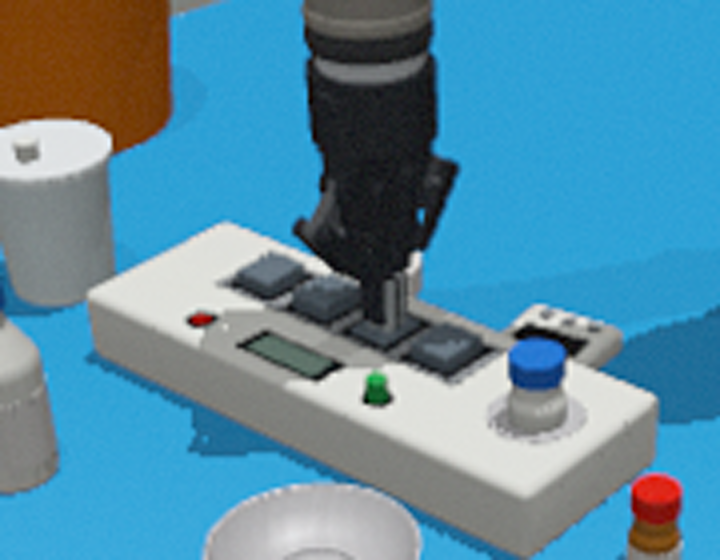

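The green flag is up at (377,387) and the red flag is still flush at (202,320). I'll lift clear.

>>> {"api": "play_rows", "payload": {"deltas": [[0, 0, 0, 0, 0, -0.05, -1], [0, 0, 0, 0, 0, -0.15, -1], [0, 0, 0, 0, 0, -0.25, -1], [0, 0, 0, 0, 0, -0.25, -1], [0, 0, 0, 0, 0, -0.25, -1]]}}

```text
time_s: 5.75
tool_pos: [0.5005, -0.1457, 0.1718]
orientation: [2.043, 2.384, 0.002]
contact_force: [-0.3, -0.0, -0.4]
grip_width: 0.0007
grip_force: 0.0
```

Run:
```python
from h import *
s=arm.snapshot("scene")[:,:,::-1]
cv2.imwrite("pics/scene3.png",cv2.resize(s[90:230,150:330],None,fx=4,fy=4,interpolation=2))
```

```text
(no output)
```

View pics/scene3.png

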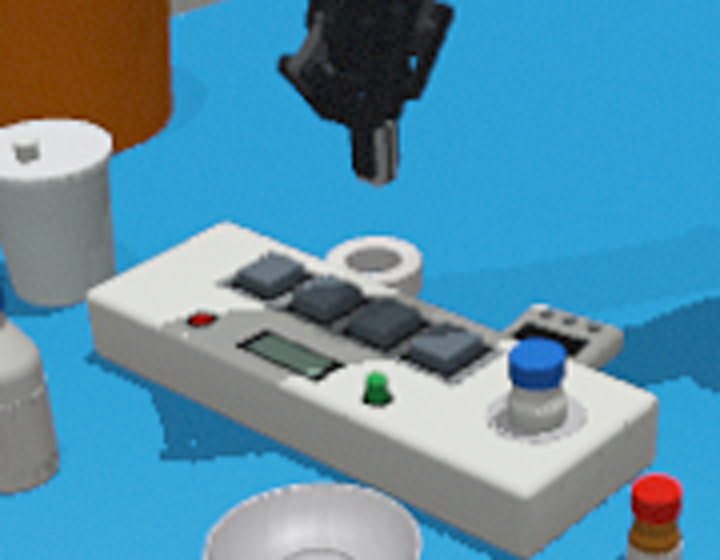

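The green flag is up at (377,387), the red flag is flush at (202,320), the arm is clear and nothing else in view has moved.

```bash
python3 -c "
from cell import arm
print(arm.finish_job())"
```

```text
the job is handed in; nothing more can be done
None
```

Key 3 (third from the -y end) was the latched one; I pressed it until it released and the green flag popped up, the red flag stayed flush, nothing in view was disturbed, and the job is handed in (keys 1 and 2 weren't tapped, since key 3's top was clearly 4 mm low).

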